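Lay timbers and stock rails in a turnout-building jig

ROBOT

A 6-joint arm with a two-finger parallel gripper is mounted at the origin on a cart in front of the work surface, level with it; the furniture and walls round the work are solid. World frame = base frame: x ahead of the robot, y to its left, z up, the work surface at z = 0. Lengths are in m, angles in rad, forces in N, time in s.
With the tool pointing down it reaches from about 0.375 to 0.9 m from the base axis. Payload 3.1 kg.
Tool frame: the origin (TCP) lies on the centre line of the jaws, within the pads' length; the fingertips stand 22 mm ahead of it and the grasp point (between the pads) lies 3 mm ahead of it; z points along the fingers, y is the line along which they close (so a half turn about z gives the same grasp; the last joint's range is limited). The gripper opens to 85 mm and grips with 20 to 120 N. Pads are 22 mm wide; open, the fingers measure 114 mm over their backs; the gripper's body (76 mm by 85 mm) begins 54 mm behind the grasp point. The pads swing forward as they close: fully open they stand 13 mm farther back than shut.
Start: joints at [-1.284, 0.527, 1.433, -0, 1.181, -0.178], TCP at [0.28, -0.559, 0.253] pointing down, gripper open.
Joint ranges: [-3.08, 3.08], [-0.75, 2.2], [0.22, 2.44], [-1.43, 4.57], [0, 2.65], [-2.85, 2.85]. Speed limits (rad/s): [2.79, 2.79, 3.14, 3.14, 3.14, 3.14].

INTERFACE

Orientations are given as a unit quaternion [x, y, z, w].
In Python, from station import sense, eyes, job gives the robot as it stands.
- The arm moves only by the tool step_hand, called after "Call:" as name([rows], argument=value, ...), one row to a line, values as JSON. Schema: {"type":"object","properties":{"steps":{"type":"array","items":{"type":"array","items":{"type":"array","items":{"type":"number"},"minItems":5,"maxItems":5},"minItems":1,"maxItems":20},"minItems":1,"maxItems":1},"force":{"type":"number"},"only":{"type":"string"},"quiet":{"type":"boolean"},"lines":{"type":"string"}},"required":["steps"],"additionalProperties":false}. steps is a list that holds a single list of rows (three levels of brackets), with 1 to 20 rows, each of 5 numbers: dx, dy, dz in normalised numbers (1 is 0.75 m), then a turn about the tool's z in shares of 4 rad (1.0 is 4 rad), then the opening from 0.0 (shut) to 1.0 (fully open); each row is the pose to reach, as a shift and turn from the pose commanded when the call began, along the tool's axes at that moment; what a row does not reach only later rows make up. A row lasts 1/10 s, in which the tool goes at most 0.05 m and 0.15 rad, less where a joint would pass 70% of its speed; a pose out of reach is approached as far as the arm can. The fingers move at their own pace and stop on an object; force is the grip in N (left out, the last holds). Time passes only in rows, so rows that do not move let the fingers close. The tool returns the time, the measured TCP pose, the force, the opening and the grip force at its end. only (a regular expression) keeps the lines of the reply that match it, lines (a string "A,B") keeps lines A to B, and quiet returns only ok. No shift or turn number may pass 1 either way. Input that does not fit is refused with a message, and nothing moves.
- sense(): the state, without advancing time (a new reading comes with each control period).
- eyes.snapshot(name): name is "scene" or "side" or "wrist"; returns a dict with "pixels" (420x560x3 uint8, red, green, blue), "range_z" (420x560 float32, m along the optical axis (not along the pixel's ray), 0 where there is no reading), "fov_y" (degrees; the focal length in pixels is half the picture's height over the tangent of half this angle, whatever the lens; pixels are square), "cx", "cy" (the principal point, pixels), "R" (3x3) and "t" (3): a world point X has camera coordinates R X + t; the wrist camera has in their place "hand_eye" (4x4, takes a point from camera to tool coordinates, whose origin is the TCP and whose axes are the flange's). Camera axes: x right, y down, z forward; pixel columns grow to the right and rows downward; lengths in m; the calibration is good to about 2 mm. A picture is of the moment at which its call begins: read the wrist's pose just before it.
- job.sign_off(): hands the job in; it is judged then, once.
The state is a dict: "t": time; "q": joint angles; "qd": joint speeds; "tau": joint torques, N m; "tcp_pos": TCP position; "tool_rot": TCP orientation; "force": force on the tool from outside, world axes, zero at the start; "ft_torque": the same for the moment, N m; "finger_gap": opening from 0.0 (shut) to 1.0 (fully open); "gripper_force": force on a finger pad.
Only numpy, scipy, OpenCV 4.12 (cv2) and the standard library are available. Lean on these libraries where they do the work, as an engineer would, in place of code of your own. Each camera call takes 0.05 s, during which the arm holds its last target. There are 200 camera calls.

TASK

Set out the start of a model railway turnout in the flat grey track-building jig. Put each of the three loose timbers down into the routed bay cut for its length, then lay the two loose rails on top of the timbers, one between the brass pins of the straight line and the other between the brass pins of the slanting line, each standing upright on all three timbers. Leave the oil bottle and the wheel set where they stand.

Things in the scene. Friction and masses are not known exactly. Their poses are not given: they have to be found in the camera images.
- jig: flat grey jig fixed on 8 mm feet, x -122..132, y -104..50 mm in its own frame, top 15 mm above the table. Origin: table level, centre line of the middle bay. x along the track (within 0.3 rad of world +y), y across it towards the straight rail and the robot, z up. Three dark brown bays, 20 wide (x), 3 deep, floors 12 mm above the table, at x -90, 0, +90: 74, 98 and 122 long (y)
- jig_main (a point): seat of the straight rail: at jig x 15, y 20, 22 mm above the table (tops of seated timbers); the middle of a rail's underside goes here, the rail along this x (= jig x). Two pairs of fixed brass pins, 5 thick, tops 28 mm above the table, 18 mm clear between, stand astride the line at jig x -45 and +45, 35 mm from a seated timber's side: open fingers less than 50 mm there
- jig_branch (a point): seat of the slanting rail: at jig x 15, y -48, 22 mm above the table; the middle of a rail's underside goes here, the rail along this x, turned 0.261 rad clockwise from above from the jig's x, spreading away from the straight rail towards the longest bay. Two pairs of brass pins as on the straight line, also at jig x -45 and +45
- timber_short: loose pale wooden timber, a plain bar 12 wide (its x), 62 long (its y), 10 high (z), 12 g; the shortest of the three. Origin: centre of its underside, z up. Lies flat on the table; grasp across the 12 mm. Goes along jig y in the 74 mm bay, centre at jig x -90, y 0 mm, floor 12 mm above the table; seated it stands 7 mm proud of the jig
- timber_medium: loose pale wooden timber, a plain bar 12 wide (its x), 86 long (its y), 10 high (z), 16 g; the middle one of the three. Origin: centre of its underside, z up. Lies flat on the table; grasp across the 12 mm. Goes along jig y in the 98 mm bay, centre at jig x 0, y -12 mm, floor 12 mm above the table; seated it stands 7 mm proud of the jig
- timber_long: loose pale wooden timber, a plain bar 12 wide (its x), 110 long (its y), 10 high (z), 21 g; the longest of the three. Origin: centre of its underside, z up. Lies flat on the table; grasp across the 12 mm. Goes along jig y in the 122 mm bay, centre at jig x 90, y -24 mm, floor 12 mm above the table; seated it stands 7 mm proud of the jig
- rail_a: loose bright metal rail, a straight bar 8 wide (its x), about 260 long (its y), 9 high (z), about 70 g; the two rails are interchangeable. Origin: underside, within 5 mm of mid-length, z up. Lies on the table on its foot; grasp across its 8 mm at mid-length
- rail_b: loose bright metal rail, a straight bar 8 wide (its x), about 240 long (its y), 9 high (z), about 70 g; the two rails are interchangeable. Origin: underside, within 5 mm of mid-length, z up. Lies on the table on its foot; grasp across its 8 mm at mid-length
- oil_bottle: bystander, standing loose: small oiler bottle, 33 mm across, 100 high with its needle spout. Origin at the centre of its underside. To be left where it stands
- wheelset: bystander, lying loose: metal wheel set, two wheels 22 mm across on an axle, 42 long (its x). Origin at the centre of its underside. To be left where it lies, behind the black train controller, a fixed box with levers up to 105 mm high (world x 0.31..0.48, y -0.17..0.07), over which parts must be carried clear
Not all that is in view belongs to the job. What is shaped like the timber_long but red is not meant.

How it is judged:
On the way, in this order (a step that is already met when the one before it is completed fails the run):
1. all three timbers lie flat in the bays of their own lengths (x of timber_short in the frame of jig between -0.098 and -0.082 m and y of timber_short in the frame of jig between -0.01 and 0.01 m and z of timber_short in the frame of jig between 0.0105 and 0.0135 m and angle between the y axis of each of timber_short, timber_medium, timber_long and the y axis of jig, either way round below 0.25 rad and angle between each of timber_short, timber_medium, timber_long's own z axis and vertical below 0.05 rad and x of timber_medium in the frame of jig between -0.008 and 0.008 m and y of timber_medium in the frame of jig between -0.022 and -0.002 m and z of timber_medium in the frame of jig between 0.0105 and 0.0135 m and x of timber_long in the frame of jig between 0.082 and 0.098 m and y of timber_long in the frame of jig between -0.034 and -0.014 m and z of timber_long in the frame of jig between 0.0105 and 0.0135 m), for 0.2 s.
2. then both rails stand on the timbers, one on the straight line and one on the slanting line (((x of rail_a in the frame of jig_main between -0.015 and 0.015 m and y of rail_a in the frame of jig_main between -0.008 and 0.008 m and z of rail_a in the frame of jig_main between -0.0025 and 0.0025 m and angle between the y axis of rail_a and the x axis of jig_main, either way round below 0.08 rad and angle between each of rail_a, rail_b's own z axis and vertical below 0.08 rad and x of rail_b in the frame of jig_branch between -0.015 and 0.015 m and y of rail_b in the frame of jig_branch between -0.008 and 0.008 m and z of rail_b in the frame of jig_branch between -0.0025 and 0.0025 m and angle between the y axis of rail_b and the x axis of jig_branch, either way round below 0.08 rad) or (x of rail_b in the frame of jig_main between -0.015 and 0.015 m and y of rail_b in the frame of jig_main between -0.008 and 0.008 m and z of rail_b in the frame of jig_main between -0.0025 and 0.0025 m and angle between the y axis of rail_b and the x axis of jig_main, either way round below 0.08 rad and angle between each of rail_b, rail_a's own z axis and vertical below 0.08 rad and x of rail_a in the frame of jig_branch between -0.015 and 0.015 m and y of rail_a in the frame of jig_branch between -0.008 and 0.008 m and z of rail_a in the frame of jig_branch between -0.0025 and 0.0025 m and angle between the y axis of rail_a and the x axis of jig_branch, either way round below 0.08 rad))), for 0.2 s.
At the end, for the whole second after the job is handed in: timbers flat in the bays of their lengths (8 mm along the track, 10 across, 1.5 in height, 0.25 rad); a rail on each line (either way) on the timbers: 15 mm along, 8 across, 2.5 in height, 0.08 rad, upright; oil bottle upright; all at rest (all of step 1 and ((x of rail_a in the frame of jig_main between -0.015 and 0.015 m and y of rail_a in the frame of jig_main between -0.008 and 0.008 m and z of rail_a in the frame of jig_main between -0.0025 and 0.0025 m and angle between the y axis of rail_a and the x axis of jig_main, either way round below 0.08 rad and angle between each of rail_a, rail_b's own z axis and vertical below 0.08 rad and x of rail_b in the frame of jig_branch between -0.015 and 0.015 m and y of rail_b in the frame of jig_branch between -0.008 and 0.008 m and z of rail_b in the frame of jig_branch between -0.0025 and 0.0025 m and angle between the y axis of rail_b and the x axis of jig_branch, either way round below 0.08 rad) or (x of rail_b in the frame of jig_main between -0.015 and 0.015 m and y of rail_b in the frame of jig_main between -0.008 and 0.008 m and z of rail_b in the frame of jig_main between -0.0025 and 0.0025 m and angle between the y axis of rail_b and the x axis of jig_main, either way round below 0.08 rad and angle between each of rail_b, rail_a's own z axis and vertical below 0.08 rad and x of rail_a in the frame of jig_branch between -0.015 and 0.015 m and y of rail_a in the frame of jig_branch between -0.008 and 0.008 m and z of rail_a in the frame of jig_branch between -0.0025 and 0.0025 m and angle between the y axis of rail_a and the x axis of jig_branch, either way round below 0.08 rad)) and linear speed of each of timber_short, timber_medium, timber_long, rail_a, rail_b below 0.02 m/s and angle between oil_bottle's own z axis and vertical below 0.2 rad); the robot touches nothing.
It fails at once if the oil bottle is moved more than 25 mm (distance of oil_bottle from where it was at the start of the episode above 0.025 m).
It fails at once if the wheel set is moved more than 25 mm (distance of wheelset from where it was at the start of the episode above 0.025 m).
It also fails if it takes over 122 s, if anything falls off the work surface, if the arm or the gripper's body presses on something with over 40 N, if the wrist force passes 120 N, or if a joint passes its speed limit or range.

## Working session

There is one attempt and no reset: what is moved stays moved. The work goes in short steps, Python scripts to look and compute and a tool call to move; the robot and the scene stay as the last step left them, time stands still between calls to the robot, and variables do not carry over. Pictures are saved under pics/ and viewed, at most 18 in all, crops included, and the job is handed in when it is done.

```bash
mkdir -p pics; ls
```

Run:
```python
from station import sense, eyes
import cv2, pickle
s=sense(); print(s)
for n in ("scene","side","wrist"):
    d=eyes.snapshot(n); pickle.dump(d,open(n+"0.pkl","wb"))
    cv2.imwrite(f"pics/{n}0.png",cv2.cvtColor(d["pixels"],cv2.COLOR_RGB2BGR))
    print(n,{k:v for k,v in d.items() if k not in("pixels","range_z")})
```

```text
pics
{'t': 0.0, 'q': array([-1.28451808e+00,  5.28435823e-01,  1.43390233e+00, -6.83213836e-06,
        1.18138071e+00, -1.78489474e-01]), 'qd': array([-1.94766307e-04, -8.28631180e-05, -1.12621946e-04,  4.48279916e-04,
        7.47558684e-04, -1.12624275e-03]), 'tau': array([ 1.62200358e-03, -4.42347443e+01, -1.78022987e+01, -9.33523552e-05,
        8.11901351e-03, -6.35569506e-06]), 'tcp_pos': array([ 0.27997473, -0.5580414 ,  0.25235219]), 'tool_rot': array([ 9.73119313e-01,  2.30299095e-01, -6.04219862e-05, -1.06139091e-03]), 'force': array([ 0.22232373, -0.43960501, -0.51515981]), 'ft_torque': array([ 0.01830643,  0.00129056, -0.03851755]), 'gripper_force': 0.0, 'finger_gap': 1.0008240895050406}
scene {'fov_y': 48.88579712446265, 'cx': 271.5658233210828, 'cy': 207.19121346893058, 'R': array([[ 0.50725418, -0.8617918 , -0.00284268],
       [-0.60039282, -0.35102349, -0.71854783],
       [ 0.61824078,  0.36619312, -0.69547174]]), 't': array([-0.26337402,  0.30011487,  1.21125857])}
side {'fov_y': 52.808772095589134, 'cx': 277.5882161126945, 'cy': 204.60173135030118, 'R': array([[-0.01577997, -0.99970985, -0.01819914],
       [-0.59564772,  0.02401812, -0.80288662],
       [ 0.80309077, -0.00182925, -0.5958539 ]]), 't': array([-0.0567692 ,  0.30854562,  1.03087484])}
wrist {'fov_y': 67.58533250222743, 'cx': 278.5069211196708, 'cy': 210.7519340101252, 'hand_eye': array([[-3.40206161e-05, -9.54406753e-01, -2.98509209e-01,
         7.67911937e-02],
       [ 9.99999771e-01,  1.69237705e-04, -6.55062594e-04,
        -1.54620694e-05],
       [ 6.75715177e-04, -2.98509163e-01,  9.54406529e-01,
        -1.19848853e-01],
       [ 0.00000000e+00,  0.00000000e+00,  0.00000000e+00,
         1.00000000e+00]])}
```

View pics/scene0.png

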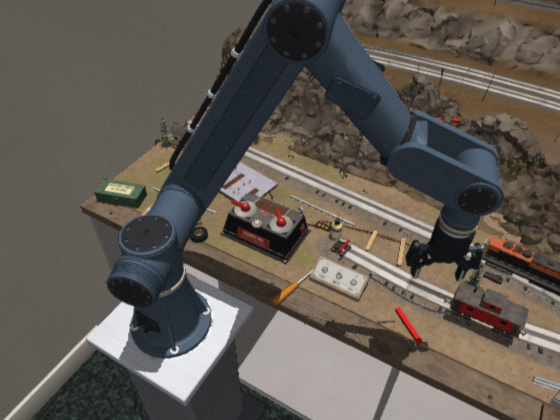

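View pics/side0.png

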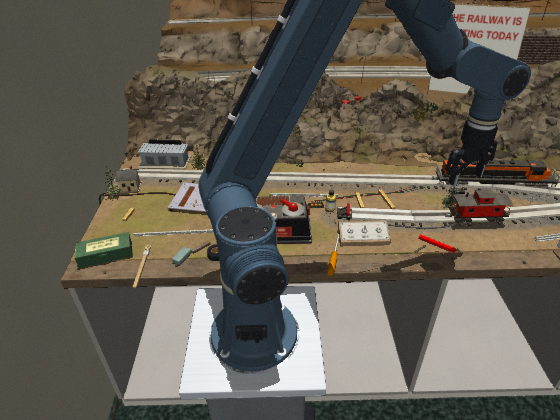

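The scene shows the jig at about (245,182), the controller at (265,228) with the bottle (337,228) to its right. Pale bars lie at (160,165), (373,238) and (402,250), and the red decoy at (410,325). Thin bright rails show at about (208,205) and (320,210). I'll estimate rough world positions and enlarge.

Create h.py:
```python
import numpy as np, cv2, pickle
from scipy.spatial.transform import Rotation as Ro
from station import sense, eyes
def take(n,f):
    s=sense(); d=eyes.snapshot(n); 
    if n=="wrist":
        T=np.eye(4);T[:3,:3]=Ro.from_quat(s["tool_rot"]).as_matrix();T[:3,3]=s["tcp_pos"]
        W=np.linalg.inv(T@d["hand_eye"]); d["R"],d["t"]=W[:3,:3],W[:3,3]
    pickle.dump(d,open(f+".pkl","wb")); return d
def load(f): return pickle.load(open(f+".pkl","rb"))
def foc(d): return 210/np.tan(np.radians(d["fov_y"]/2))
def ray(d,uv,z):
    uv=np.atleast_2d(np.asarray(uv,float)); f=foc(d)
    r=np.c_[(uv-[d["cx"],d["cy"]])/f,np.ones(len(uv))]@d["R"]
    c=-d["R"].T@d["t"]; z=np.broadcast_to(z,len(uv)); return c+r*((z-c[2])/r[:,2])[:,None]
def proj(d,X):
    p=np.atleast_2d(X)@d["R"].T+d["t"]; return p[:,:2]/p[:,2:]*foc(d)+[d["cx"],d["cy"]]
def bgr(d): return cv2.cvtColor(d["pixels"],cv2.COLOR_RGB2BGR)
def tool(dxyz_world,q=None):
    q=sense()["tool_rot"] if q is None else q
    return Ro.from_quat(q).inv().apply(dxyz_world)
```

Run:
```python
from h import *
a=load("scene0");b=load("side0")
for n,d,uvs in (("scene",a,[(245,182),(160,165),(373,238),(402,250),(208,205),(320,210),(337,228),(410,325),(222,200),(270,200)]),("side",b,[(128,214),(364,200),(386,200),(185,233)])):
    print(n,ray(d,uvs,0.0).round(3)[:,:2].tolist())
A=cv2.resize(bgr(a)[130:290,90:450],None,fx=1.85,fy=1.85,interpolation=cv2.INTER_CUBIC)
B=cv2.resize(bgr(b)[130:285,70:430],None,fx=1.85,fy=1.85,interpolation=cv2.INTER_CUBIC)
cv2.imwrite("pics/crop1.png",np.vstack([A,B]))
```

```text
scene [[0.567, 0.136], [0.49, 0.454], [0.545, -0.347], [0.543, -0.44], [0.408, 0.178], [0.573, -0.152], [0.528, -0.234], [0.307, -0.543], [0.451, 0.152], [0.532, 0.014]]
side [[0.483, 0.437], [0.53, -0.363], [0.527, -0.438], [0.377, 0.229]]
```

View pics/crop1.png

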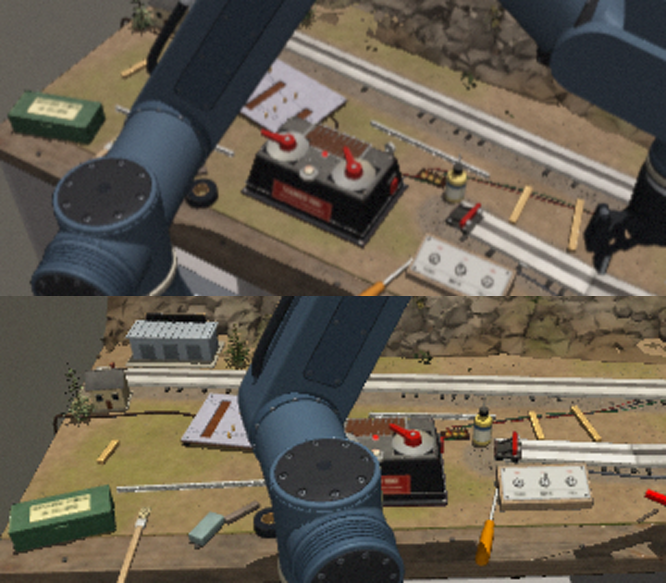

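The crops show pale bars at scene pixels (160,165), (373,238) and (402,250), which look like the short, medium and long timbers. The rails run (152,188)-(215,215) and (292,196)-(354,226). The bottle is at (337,228) and the jig partly behind the arm. Next I take wrist views from above.

The rows are not in the units I measure in: shifts go in shares of 0.75 m and turns go in shares of 4 rad. I convert before sending: 0.34 m / 0.75 = 0.4533, -0.12 m / 0.75 = -0.16, 0.465 rad / 4 = 0.1163.

Call:
step_hand([
  [[0.4533, -0.16, -0.1333, 0.1163, 1], [0.4533, -0.16, -0.1333, 0.1163, 1], [0.4533, -0.16, -0.1333, 0.1163, 1], [0.4533, -0.16, -0.1333, 0.1163, 1], [0.4533, -0.16, -0.1333, 0.1163, 1], [0.4533, -0.16, -0.1333, 0.1163, 1], [0.4533, -0.16, -0.1333, 0.1163, 1], [0.4533, -0.16, -0.1333, 0.1163, 1], [0.4533, -0.16, -0.1333, 0.1163, 1], [0.4533, -0.16, -0.1333, 0.1163, 1]],
])

```text
t: 1.15
tcp_pos: [0.5302, -0.2985, 0.3529]
tool_rot: [1.0, 0.001, -0.001, 0.0]
force: [-0.1, 0.3, -0.4]
finger_gap: 0.999
gripper_force: 0.0
```

```bash
python3 -c "
from h import *
d=take('wrist','w1'); cv2.imwrite('pics/w1.png',bgr(d)); print(ray(d,[(280,210)],0)); print(sense()['t'])
d=take('side','s1');"
```

```text
[[ 0.45977897 -0.30040169  0.        ]]
1.2
```

View pics/w1.png

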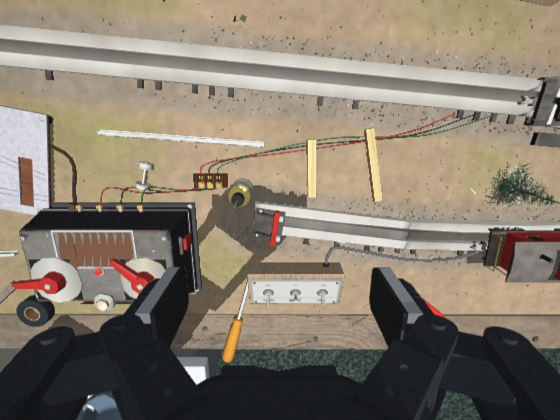

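The wrist view shows the medium timber at (311,168), the long at (373,165) and a rail from (97,132) to (263,143). The wheel set is at (145,175), the bottle at (240,193), the controller lower left, and the jig at the left edge. Next I look over the jig.

In the tool's units: -0.5 m / 0.75 = -0.6667.

Call:
step_hand([
  [[0, -0.6667, 0, 0, 1], [0, -0.6667, 0, 0, 1], [0, -0.6667, 0, 0, 1], [0, -0.6667, 0, 0, 1], [0, -0.6667, 0, 0, 1], [0, -0.6667, 0, 0, 1], [0, -0.6667, 0, 0, 1], [0, -0.6667, 0, 0, 1], [0, -0.6667, 0, 0, 1], [0, -0.6667, 0, 0, 1], [0, -0.6667, 0, 0, 1], [0, -0.6667, 0, 0, 1]],
])

```text
t: 2.45
tcp_pos: [0.5302, 0.2006, 0.3526]
tool_rot: [1.0, 0.0, -0.001, 0.001]
force: [-0.7, -0.4, -0.6]
finger_gap: 0.998
gripper_force: 0.0
```

```bash
python3 -c "
from h import *
d=take('wrist','w2'); cv2.imwrite('pics/w2.png',bgr(d)); print(ray(d,[(280,210)],0)); print(sense()['t'])
d=take('side','s2');"
```

```text
[[0.45973145 0.19837444 0.        ]]
2.5
```

View pics/w2.png

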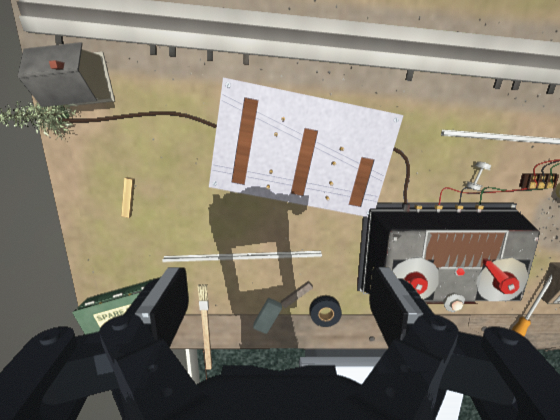

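The jig spans (210,80)-(402,215). Its bays are long at (244,140), medium at (304,162) and short at (362,182), which gives jig x pointing left in the picture (+y). The short timber is at (127,197) and a rail runs (163,259)-(321,253). Now to measure.

Create meas.py:
```python
from h import *
def blobs(d,mask,z,amin=100):
    out=[]
    n,l,st,c=cv2.connectedComponentsWithStats(mask.astype(np.uint8))
    for i in range(1,n):
        if st[i,4]<amin: continue
        v,u=np.nonzero(l==i); P=ray(d,np.c_[u,v],z)[:,:2]
        (cx,cy),(w,h),a=cv2.minAreaRect((P*1000).astype(np.float32))
        if w<h: w,h,a=h,w,a+90
        a=np.radians((a+90)%180-90)
        out.append((c[i].round(0),np.array([cx,cy]).round(1),round(w,1),round(h,1),round(a,3)))
    return out
def hsv(d): return cv2.cvtColor(d["pixels"],cv2.COLOR_RGB2HSV)
def fitjig(C):
    m=np.array([[-90,0],[0,-12],[90,-24]],float); C=np.array(C)
    a=m-m.mean(0); b=C-C.mean(0)
    th=np.arctan2((a[:,0]*b[:,1]-a[:,1]*b[:,0]).sum(),(a*b).sum())
    R=np.array([[np.cos(th),-np.sin(th)],[np.sin(th),np.cos(th)]]); o=C.mean(0)-R@m.mean(0)
    return o,th,C-(o+m@R.T)
```

Run:
```python
from meas import *
for f in("w1","w2"):
    d=load(f);H=hsv(d)
    for p in ([(311,168),(373,165),(180,138)] if f=="w1" else [(127,197),(244,140),(304,162),(362,182),(240,256),(300,100)]): print(f,p,H[p[1],p[0]],round(float(ray(d,[p],0)[0,2]),3),"depthz",)
    h,s,v=cv2.split(H)
    yel=(h>15)&(h<30)&(s>90)&(v>170)
    print("yellow");[print(x) for x in blobs(d,yel,.010) if x[3]<30]
    br=(h<12)&(s>110)&(v>60)&(v<150)
    print("brown");[print(x) for x in blobs(d,br,.014,200) if x[3]<40]
    wh=(s<40)&(v>190)
    print("white");[print(x) for x in blobs(d,wh,.009,100) if x[3]<40 and x[2]>100]
```

```text
w1 (311, 168) [ 23  88 245] 0.0 depthz
w1 (373, 165) [ 22  86 245] 0.0 depthz
w1 (180, 138) [ 40   3 234] 0.0 depthz
yellow
(array([375., 154.]), array([ 539.6, -440.1]), 95.4, 10.7, np.float64(0.273))
(array([232., 341.]), array([ 218.1, -215.3]), 90.9, 18.3, np.float64(-0.278))
brown
(array([ 26., 182.]), array([507.5,  78. ]), 70.3, 16.0, np.float64(-0.194))
white
(array([265.,  58.]), array([ 676.1, -291.3]), 724.2, 15.7, np.float64(1.481))
(array([257.,  83.]), array([ 644. , -286.3]), 730.8, 16.4, np.float64(1.481))
(array([181., 138.]), array([ 571.5, -156.3]), 239.1, 8.4, np.float64(1.498))
(array([335., 216.]), array([ 452. , -381.9]), 236.8, 14.4, np.float64(1.446))
(array([474., 227.]), array([ 433.9, -622.2]), 234.3, 12.7, np.float64(1.557))
(array([342., 238.]), array([ 415.5, -401.9]), 197.7, 16.6, np.float64(1.447))
(array([441., 246.]), array([ 402.4, -558. ]), 106.4, 10.5, np.float64(-1.569))
w2 (127, 197) [ 21  94 233] 0.0 depthz
w2 (244, 140) [ 11 138 146] 0.0 depthz
w2 (304, 162) [ 11 135 140] 0.0 depthz
w2 (362, 182) [ 10 135 127] 0.0 depthz
w2 (240, 256) [ 60   3 198] 0.0 depthz
w2 (300, 100) [120   8 230] 0.0 depthz
yellow
(array([126., 198.]), array([481.9, 433.2]), 62.4, 12.5, np.float64(-0.211))
(array([524., 327.]), array([ 247.9, -228.5]), 30.6, 15.5, np.float64(-0.18))
brown
(array([249., 113.]), array([604.5, 242.6]), 39.3, 17.6, np.float64(-0.193))
(array([242., 157.]), array([547.6, 253.9]), 81.6, 17.4, np.float64(-0.194))
(array([304., 162.]), array([536.5, 164.3]), 95.2, 17.4, np.float64(-0.193))
(array([361., 182.]), array([507.6,  78.4]), 70.5, 17.1, np.float64(-0.193))
white
(array([306.,  24.]), array([718.7, 175. ]), 703.7, 15.5, np.float64(1.482))
(array([287.,  49.]), array([686. , 175.4]), 717.2, 16.8, np.float64(1.482))
(array([500., 136.]), array([ 573.9, -119.4]), 172.9, 7.5, np.float64(1.498))
```

Run:
```python
from meas import *
d=load("w1");h,s,v=cv2.split(hsv(d))
[print(x) for x in blobs(d,(h>15)&(h<30)&(s>70)&(v>200),.010) if x[3]<20 and x[0][1]<260]
d=load("w2");h,s,v=cv2.split(hsv(d))
B=[x for x in blobs(d,(h<16)&(s>110)&(v>40)&(v<175),.014,200) if x[3]<25]; [print(x) for x in B]
C=sorted([x[1] for x in B if 65<x[2]<125],key=lambda c:c[1])
print(fitjig(C))
m=((s<40)&(v>150)|(s<25)&(v>75))
m[:245]=0;m[265:]=0;m[:,:150]=0;m[:,335:]=0
[print("rail",x) for x in blobs(d,m,.009,40) if x[3]<40]
```

```text
(array([374., 164.]), array([ 531.3, -440.1]), 110.1, 12.7, np.float64(0.208))
(array([311., 169.]), array([ 526.3, -347.7]), 85.4, 11.9, np.float64(0.029))
(array([244., 140.]), array([565.6, 250.3]), 118.5, 17.7, np.float64(-0.194))
(array([304., 161.]), array([536.5, 164.3]), 95.2, 17.4, np.float64(-0.193))
(array([361., 181.]), array([507.6,  78.4]), 70.5, 17.1, np.float64(-0.193))
(array([524.78914442, 166.63332673]), np.float64(1.3779368713310607), array([[ 0.06080606,  0.09809015],
       [-0.06666667, -0.03333333],
       [ 0.0058606 , -0.06475682]]))
rail (array([242., 256.]), array([384.3, 261.4]), 259.0, 11.2, np.float64(-1.534))
```

The jig fit has residuals of 0.1 mm or less: origin (524.8, 166.6) mm, x at 1.378 rad.

The candidates and what they match:
- **Timbers:** short, w2 (127,197), 62x12. Medium, w1 (311,169), 85x12. Long, w1 (374,164), 110x13. The lengths fit, and the red bar is the decoy.
- **Rails:** 259 mm at w2 (242,256) and 239 mm at w1 (181,138). The white track rails are far longer or wider.

One enlarged crop should confirm this.

Run:
```python
from meas import *
a=bgr(load("w1"))[110:215,80:400];b=bgr(load("w2"))[160:270,100:400]
z=lambda i:cv2.resize(i,(780,int(i.shape[0]*780/i.shape[1])),interpolation=cv2.INTER_CUBIC)
cv2.imwrite("pics/c2.png",np.vstack([z(a),z(b)]))
d=load("w1"); print("bottle base/top",ray(d,[(240,193)],[0.06]),ray(d,[(237,200)],[.1]),"wheels",ray(d,[(145,165),(143,187)],.015))
```

```text
bottle base/top [[ 0.50252172 -0.24587664  0.06      ]] [[ 0.50377318 -0.24694301  0.1       ]] wheels [[ 0.53308543 -0.10270643  0.015     ]
 [ 0.50013058 -0.09555423  0.015     ]]
```

View pics/c2.png

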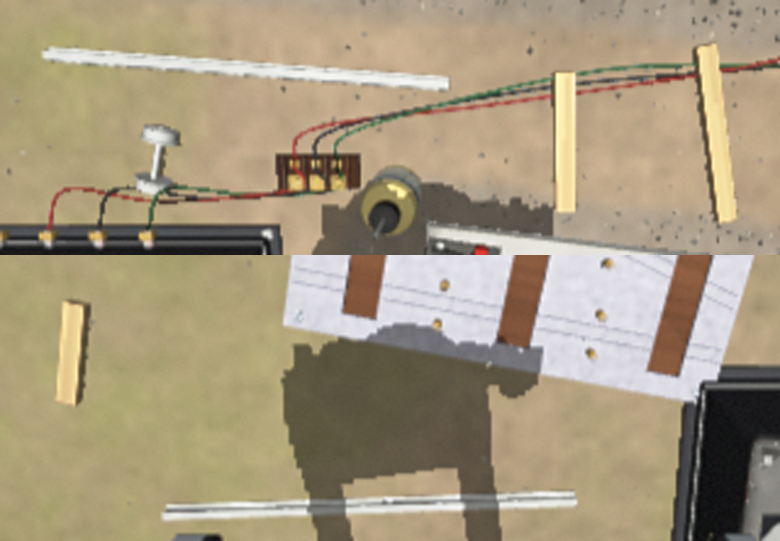

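In the tool's units: 0.28 m / 0.75 = 0.3733, -0.233 m / 0.75 = -0.3107, 0.211 rad / 4 = 0.0528.

Call:
step_hand([
  [[-0.064, -0.3107, 0.2667, 0.0528, 0.4], [-0.064, -0.3107, 0.2667, 0.0528, 0.4], [-0.064, -0.3107, 0.2667, 0.0528, 0.4], [-0.064, -0.3107, 0.2667, 0.0528, 0.4], [-0.064, -0.3107, 0.2667, 0.0528, 0.4], [-0.064, -0.3107, 0.2667, 0.0528, 0.4], [-0.064, -0.3107, 0.2667, 0.0528, 0.4], [-0.064, -0.3107, 0.3733, 0.0528, 0.4], [-0.064, -0.3107, 0.3733, 0.0528, 0.4], [-0.064, -0.3107, 0.3733, 0.0528, 0.4], [-0.064, -0.3107, 0.3733, 0.0528, 0.4]],
], force=40)

```text
t: 3.65
tcp_pos: [0.484, 0.4325, 0.0739]
tool_rot: [0.994, -0.107, 0.0, 0.0]
force: [0.2, 0.4, -0.1]
finger_gap: 0.396
gripper_force: 0.0
```

The crop confirms all three pale timbers and both rails; the wheel set is at crop (157,160) and the bottle at (390,195). Next is the short timber.

In the tool's units: 0.047 m / 0.75 = 0.0627, -0.04 m / 0.75 = -0.0533.

Call:
step_hand([
  [[-0.0027, 0, 0.04, 0, 0.4], [-0.0027, 0, 0.0627, 0, 0.4], [-0.0027, 0, 0.0627, 0, 0.4], [-0.0027, 0, 0.0627, 0, 0], [-0.0027, 0, 0.0627, 0, 0], [-0.0027, 0, 0.0627, 0, 0], [-0.0027, 0, 0.0627, 0, 0], [-0.0027, 0, 0, 0, 0], [-0.0027, 0, -0.0533, 0, 0], [-0.0027, 0, -0.0533, 0, 0]],
], force=40)

```text
t: 4.65
tcp_pos: [0.4839, 0.4369, 0.1193]
tool_rot: [0.994, -0.105, 0.005, -0.004]
force: [0.3, -0.1, 0.1]
finger_gap: 0.121
gripper_force: 39.4
```

```bash
python3 -c "
from meas import *
d=take('wrist','w3'); h,s,v=cv2.split(hsv(d))
print([x for x in blobs(d,(h>15)&(h<30)&(s>70)&(v>150),.1) if x[3]<60])"
```

```text
[(array([80., 18.]), array([610.3, 490.9]), 17.0, 10.6, np.float64(0.295)), (array([308.,  22.]), array([590.8, 403.7]), 122.8, 22.7, np.float64(1.531)), (array([502., 332.]), array([418.7, 339.6]), 77.6, 59.8, np.float64(-1.534)), (array([284., 344.]), array([440.6, 443.8]), 27.1, 14.5, np.float64(0.094))]
```

In the tool's units: 0.2 m / 0.75 = 0.2667, -0.03 m / 0.75 = -0.04, -0.018 rad / 4 = -0.0045.

Call:
step_hand([
  [[0, 0.2667, -0.04, -0.0045, 0], [0, 0.2667, -0.04, -0.0045, 0], [0, 0.2667, -0.04, -0.0045, 0], [0, 0.2667, -0.04, -0.0045, 0], [0, 0.2667, -0.04, -0.0045, 0], [0, 0.2667, -0.04, -0.0045, 0]],
])

```text
t: 5.3
tcp_pos: [0.438, 0.2378, 0.1428]
tool_rot: [0.995, -0.098, -0.001, 0.0]
force: [0.5, -0.1, -0.4]
finger_gap: 0.119
gripper_force: 39.4
```

Run:
```python
from h import *
d=load("w2"); f=foc(d); v,u=np.mgrid[0:420,0:560]; z=d["range_z"]
P=np.dstack([(u-d["cx"])/f*z,(v-d["cy"])/f*z,z]).reshape(-1,3); P=(P-d["t"])@d["R"]
k=(z.ravel()>0)&(P[:,0]>.3)&(P[:,0]<.49)&(P[:,1]>-.16)&(P[:,1]<.08)
Q=P[k]
for a,b in((.3,.36),(.36,.40),(.40,.44),(.44,.46),(.46,.49)):
    q=Q[(Q[:,0]>=a)&(Q[:,0]<b)]; print(a,b,q[:,2].max().round(3), np.percentile(q[:,2],[50,95]).round(3), (q[q[:,2]>.02][:,1].max()).round(3))
c=P[(np.abs(P[:,0]-.48)<.01)&(np.abs(P[:,1]-.2)<.03)]; print("jig z",np.median(c[:,2]))
```

```text
0.3 0.36 0.094 [0.08  0.091] 0.064
0.36 0.4 0.103 [0.083 0.099] 0.064
0.4 0.44 0.099 [0.082 0.085] 0.064
0.44 0.46 0.086 [0.08  0.084] 0.064
0.46 0.49 0.066 [0.019 0.056] 0.064
jig z 0.013306904844168129
```

In the tool's units: 0.143 m / 0.75 = 0.1907, 0.099 m / 0.75 = 0.132.

Call:
step_hand([
  [[0.132, 0.1907, 0, 0, 0], [0.132, 0.1907, 0, 0, 0], [0.132, 0.1907, 0, 0, 0], [0.132, 0.1907, 0, 0, 0], [0.132, 0.1907, 0.08, 0, 0], [0.132, 0.1907, 0.08, 0, 0], [0.132, 0.1907, 0.08, 0, 0], [0.132, 0.1907, 0.08, 0, 0]],
])

```text
t: 6.1
tcp_pos: [0.5083, 0.0808, 0.0836]
tool_rot: [0.995, -0.095, -0.0, -0.0]
force: [-0.0, -0.5, 0.2]
finger_gap: 0.117
gripper_force: 39.4
```

```bash
python3 -c "
from meas import *
d=take('wrist','w4'); cv2.imwrite('pics/w4.png',bgr(d)); print(sense()['tcp_pos'])"
```

```text
[0.50880939 0.0806602  0.08431728]
```

View pics/w4.png

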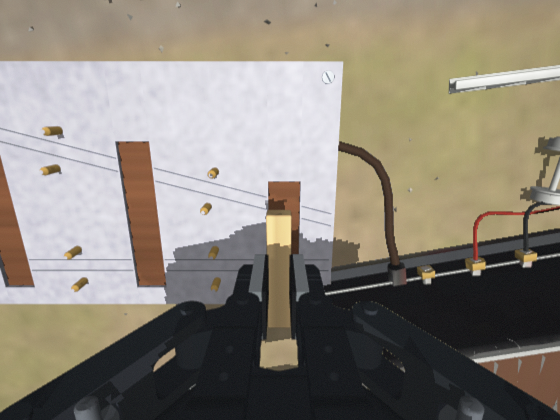

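The short timber hangs level in the jaws with its far end at (279,211), above its bay, whose far end is at (284,182). I'll check the offset numerically.

Run:
```python
from meas import *
d=load("w4");h,s,v=cv2.split(hsv(d))
[print(x) for x in blobs(d,(h<16)&(s>110)&(v>40)&(v<175),.014,400) if x[0][1]<300]
th=1.378;x=np.array([np.cos(th),np.sin(th)]);y=np.array([-x[1],x[0]]);o=np.array([.5248,.1666])
J=lambda p:((np.atleast_2d(p)[:,:2]-o)@np.c_[x,y]*1000).round(1)
print("bay far end corners",J(ray(d,[(268,182),(299,182)],.015)))
print("timber far corners",J(ray(d,[(266,211),(292,211)],.067)))
```

```text
(array([142., 211.]), array([537. , 163.6]), 95.1, 18.0, np.float64(-0.19))
(array([ 11., 239.]), array([549.1, 252.5]), 85.2, 16.4, np.float64(-0.194))
(array([286., 205.]), array([519.6,  75.7]), 47.8, 18.6, np.float64(-0.199))
bay far end corners [[-80.5 -36.3]
 [-99.5 -36.4]]
timber far corners [[-81.3 -34.1]
 [-93.1 -34.1]]
```

In the tool's units: 0.044 m / 0.75 = 0.0587, 0.04 m / 0.75 = 0.0533.

Call:
step_hand([
  [[-0.0027, 0.004, 0, 0, 0], [-0.0027, 0.004, 0.04, 0, 0], [-0.0027, 0.004, 0.0533, 0, 0], [-0.0027, 0.004, 0.0587, 0, 0], [-0.0027, 0.004, 0.0587, 0, 0], [-0.0027, 0.004, 0.0587, 0, 0]],
])

```text
t: 6.75
tcp_pos: [0.5062, 0.077, 0.0401]
tool_rot: [0.995, -0.096, 0.001, -0.0]
force: [0.5, 1.0, -0.5]
finger_gap: 0.123
gripper_force: 39.4
```

In the tool's units: -0.1 m / 0.75 = -0.1333, -0.03 m / 0.75 = -0.04.

Call:
step_hand([
  [[0, 0, 0, 0, 0.2], [0, 0, 0, 0, 0.3], [0, 0, 0, 0, 0.3], [0, 0, -0.04, 0, 0.3], [0, 0, -0.1333, 0, 0.3], [0, 0, -0.1333, 0, 0.3], [0, 0, -0.1333, 0, 0.3], [0, 0, -0.1333, 0, 0.3]],
])

```text
t: 7.55
tcp_pos: [0.5056, 0.077, 0.1395]
tool_rot: [0.995, -0.096, 0.0, -0.0]
force: [-0.3, 0.2, 0.9]
finger_gap: 0.3
gripper_force: 0.0
```

Run:
```python
from meas import *
d=take('wrist','w5');cv2.imwrite('pics/w5.png',bgr(d));h,s,v=cv2.split(hsv(d))
th=1.378;x=np.array([np.cos(th),np.sin(th)]);y=np.array([-x[1],x[0]]);o=np.array([524.8,166.6])
for b in blobs(d,(h>15)&(h<30)&(s>60)&(v>130),.022,200): print(b,((b[1]-o)@np.c_[x,y]).round(1))
```

```text
(array([413., 101.]), array([556. ,  38.8]), 365.3, 139.5, np.float64(1.456)) [-119.5  -55.1]
(array([337., 188.]), array([519. ,  30.7]), 73.8, 34.4, np.float64(-0.018)) [-134.5  -20.3]
(array([278., 208.]), array([507.5,  77.1]), 61.5, 11.9, np.float64(-0.186)) [-91.2  -0.2]
(array([534., 187.]), array([ 489.2, -120.4]), 38.7, 14.9, np.float64(-1.553)) [-288.5  -20. ]
(array([486., 197.]), array([488.4, -83.9]), 27.0, 12.7, np.float64(-1.566)) [-252.8  -12.3]
(array([ 74., 304.]), array([442.1, 252.7]), 193.9, 168.7, np.float64(-0.452)) [68.7 97.7]
(array([446., 201.]), array([491.1, -53.8]), 27.4, 18.3, np.float64(1.556)) [-222.8   -9.2]
(array([275., 325.]), array([404.3, 104.8]), 57.6, 37.4, np.float64(1.475)) [-83.7 106.4]
(array([168., 398.]), array([339.5, 219.2]), 77.3, 12.5, np.float64(-0.896)) [ 16.1 191.9]
(array([ 15., 392.]), array([381.1, 360.7]), 65.6, 19.7, np.float64(-1.148)) [163.  178.2]
```

The short timber is seated at jig (-91, 0). Next is the medium one.

In the tool's units: 0.413 m / 0.75 = 0.5507, -0.06 m / 0.75 = -0.08, -0.221 rad / 4 = -0.0553.

Call:
step_hand([
  [[0, 0, -0.08, 0, 0.4], [0, 0, -0.08, 0, 0.4], [0.136, 0.5507, -0.08, -0.0553, 0.4], [0.136, 0.5507, -0.08, -0.0553, 0.4], [0.136, 0.5507, -0.08, -0.0553, 0.4], [0.136, 0.5507, -0.08, -0.0553, 0.4], [0.136, 0.5507, -0.08, -0.0553, 0.4], [0.136, 0.5507, -0.08, -0.0553, 0.4], [0.136, 0.5507, -0.08, -0.0553, 0.4], [0.136, 0.5507, -0.08, -0.0553, 0.4], [0.136, 0.5507, -0.08, -0.0553, 0.4], [0.136, 0.5507, -0.08, -0.0553, 0.4], [0.136, 0.5507, 0.0667, -0.0553, 0.4], [0.136, 0.5507, 0.0667, -0.0553, 0.4], [0.136, 0.5507, 0.0667, -0.0553, 0.4], [0.136, 0.5507, 0.0667, -0.0553, 0.4]],
])

```text
t: 9.2
tcp_pos: [0.525, -0.3457, 0.0865]
tool_rot: [1.0, 0.014, -0.003, -0.003]
force: [-0.2, 0.1, -0.2]
finger_gap: 0.405
gripper_force: 0.0
```

Run:
```python
from meas import *
d=take('wrist','w6');h,s,v=cv2.split(hsv(d))
for b in blobs(d,(h>15)&(h<30)&(s>70)&(v>170),.01,200):
  if b[3]<20: print(b)
```

```text
(array([ 52., 219.]), array([ 531.8, -197.1]), 29.7, 8.7, np.float64(-0.848))
(array([ 70., 220.]), array([ 530. , -207.5]), 24.4, 8.3, np.float64(-0.83))
(array([ 72., 347.]), array([ 425.8, -188. ]), 42.7, 13.6, np.float64(-0.879))
```

In the tool's units: 0.061 m / 0.75 = 0.0813, 0.001 m / 0.75 = 0.0013.

Call:
step_hand([
  [[0.0013, 0.0013, 0, 0, 0.4], [0.0013, 0.0013, 0.0533, 0, 0.4], [0.0013, 0.0013, 0.0813, 0, 0.4], [0.0013, 0.0013, 0.0813, 0, 0.4], [0.0013, 0.0013, 0.0813, 0, 0.4]],
])

```text
t: 9.75
tcp_pos: [0.5288, -0.3498, 0.0303]
tool_rot: [1.0, 0.014, 0.001, 0.001]
force: [-0.3, 0.0, 0.9]
finger_gap: 0.399
gripper_force: 0.0
```

```bash
python3 -c "
from meas import *
s=sense();print(s['tcp_pos'],s['tool_rot'])
d=take('wrist','w7'); cv2.imwrite('pics/w7.png',bgr(d))"
```

```text
[ 0.52875314 -0.3497887   0.03032991] [0.99990045 0.01400517 0.00123137 0.00119187]
```

View pics/w7.png

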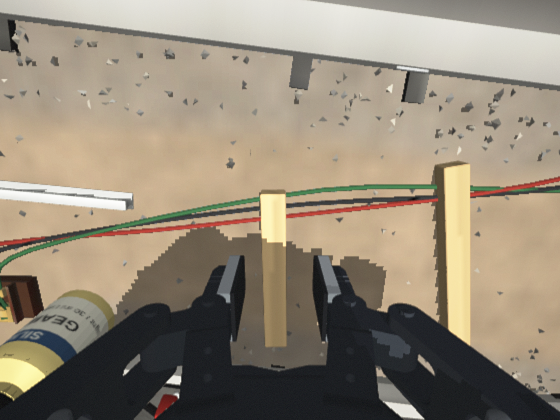

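The jaws straddle the medium timber, which lies at (272,190)-(275,345). I go 3 mm lower and close.

Call:
step_hand([
  [[-0.0027, -0.0027, 0.004, 0, 0.4], [-0.0027, -0.0027, 0.004, 0, 0.4], [-0.0027, -0.0027, 0.004, 0, 0], [-0.0027, -0.0027, 0.004, 0, 0], [-0.0027, -0.0027, 0.004, 0, 0], [-0.0027, -0.0027, 0.004, 0, 0], [-0.0027, -0.0027, -0.0533, 0, 0], [-0.0027, -0.0027, -0.12, 0, 0], [-0.0027, -0.0027, -0.1867, 0, 0], [-0.0027, -0.0027, -0.24, 0, 0], [-0.0027, -0.0027, -0.24, 0, 0], [-0.0027, -0.0027, -0.24, 0, 0]],
], force=40)

```text
t: 11.0
tcp_pos: [0.5257, -0.3471, 0.2092]
tool_rot: [1.0, 0.014, 0.001, 0.001]
force: [-0.9, 0.6, -0.4]
finger_gap: 0.119
gripper_force: 40.3
```

In the tool's units: -0.511 m / 0.75 = -0.6813, 0.125 m / 0.75 = 0.1667, 0.221 rad / 4 = 0.0553.

Call:
step_hand([
  [[0.0333, -0.6813, 0, 0.0553, 0], [0.0333, -0.6813, 0, 0.0553, 0], [0.0333, -0.6813, 0, 0.0553, 0], [0.0333, -0.6813, 0, 0.0553, 0], [0.0333, -0.6813, 0, 0.0553, 0], [0.0333, -0.6813, 0, 0.0553, 0], [0.0333, -0.6813, 0, 0.0553, 0], [0.0333, -0.6813, 0, 0.0553, 0], [0.0333, -0.6813, 0, 0.0553, 0], [0.0333, -0.6813, 0, 0.0553, 0], [0.0333, -0.6813, 0, 0.0553, 0], [0.0333, -0.6813, 0.1667, 0.0553, 0], [0.0333, -0.6813, 0.1667, 0.0553, 0], [0.0333, -0.6813, 0.1667, 0.0553, 0], [0.0333, -0.6813, 0.1667, 0.0553, 0], [0.0333, -0.6813, 0.1667, 0.0553, 0]],
])

```text
t: 12.6
tcp_pos: [0.5356, 0.1639, 0.0822]
tool_rot: [0.995, -0.097, -0.002, 0.0]
force: [0.3, 0.2, -0.2]
finger_gap: 0.119
gripper_force: 40.3
```

Create chk.py:
```python
from meas import *
import sys
th=1.378;X=np.array([np.cos(th),np.sin(th)]);Y=np.array([-X[1],X[0]]);O=np.array([524.8,166.6])
def J(p): return ((np.atleast_2d(p)[:,:2]*1000-O)@np.c_[X,Y]).round(1)
def far_end(d,z,c0,c1,r1):
    "pale timber's far end: mean of 40 px rows; returns left/right edge at far end"
    h,s,v=cv2.split(hsv(d)); m=(h>15)&(h<30)&(s>60)&(v>110); m[:, :c0]=0;m[:,c1:]=0;m[r1:]=0
    n,l,st,_=cv2.connectedComponentsWithStats(m.astype(np.uint8)); i=1+np.argmax(st[1:,4])
    r=st[i,1]; print("far row",r,"area",st[i,4])
    for q in (r+3,r+25):
        u=np.nonzero(l[q]==i)[0]; p=J(ray(d,[(u[0]-.5,q),(u[-1]+.5,q)],z)); print(p.tolist())
    u=np.nonzero(l[r+3]==i)[0].mean(); print("far",J(ray(d,[(u,r)],z)))
```

Run:
```python
from chk import *
s=sense(); print(s["tcp_pos"],J(s["tcp_pos"]))
d=take('wrist','w8'); far_end(d,s["tcp_pos"][2]-.0175,240,320,300)
h,s,v=cv2.split(hsv(d))
for b in blobs(d,(h<16)&(s>110)&(v>40)&(v<175),.014,400):
  if b[3]<25:print(b,J(b[1]/1000))
```

```text
[0.53558487 0.16393201 0.0821733 ] [[ -0.6 -11.1]]
far row 189 area 2591
[[5.6, -53.6], [-6.1, -53.6]]
[[5.7, -43.2], [-6.2, -43.2]]
far [[ -0.3 -55. ]]
(array([135., 206.]), array([566. , 249.8]), 119.2, 18.0, np.float64(-0.19)) [[ 89.6 -24.5]]
(array([278., 184.]), array([554. , 160.8]), 60.3, 19.0, np.float64(-0.191)) [[ -0.1 -29.8]]
(array([410., 238.]), array([508.5,  78.4]), 70.7, 17.7, np.float64(-0.195)) [[-89.7  -0.9]]
```

In the tool's units: 0.043 m / 0.75 = 0.0573, 0.038 m / 0.75 = 0.0507.

Call:
step_hand([
  [[0, 0, 0.04, 0, 0], [0, 0, 0.0507, 0, 0], [0, 0, 0.0573, 0, 0], [0, 0, 0.0573, 0, 0], [0, 0, 0.0573, 0, 0]],
])

```text
t: 13.15
tcp_pos: [0.537, 0.1646, 0.0414]
tool_rot: [0.995, -0.096, 0.001, -0.0]
force: [0.0, -0.3, -0.1]
finger_gap: 0.122
gripper_force: 40.3
```

In the tool's units: -0.18 m / 0.75 = -0.24, 0.0015 m / 0.75 = 0.002.

Call:
step_hand([
  [[0, 0, 0.002, 0, 0], [0, 0, 0.002, 0, 0], [0, 0, 0.002, 0, 0.2], [0, 0, 0.002, 0, 0.3], [0, 0, 0.002, 0, 0.3], [0, 0, -0.04, 0, 0.3], [0, 0, -0.1067, 0, 0.3], [0, 0, -0.1733, 0, 0.3], [0, 0, -0.24, 0, 0.3], [0, 0, -0.24, 0, 0.3]],
])

```text
t: 14.15
tcp_pos: [0.5408, 0.1652, 0.2276]
tool_rot: [0.995, -0.096, 0.008, -0.002]
force: [0.9, -0.2, 1.6]
finger_gap: 0.303
gripper_force: 0.0
```

Run:
```python
from chk import *
d=take('wrist','w9');h,s,v=cv2.split(hsv(d))
for b in blobs(d,(h>15)&(h<30)&(s>60)&(v>130),.022,200):
  if b[3]<20: print(b,J(b[1]/1000))
```

```text
(array([22.,  4.]), array([753.5, 354.3]), 60.2, 9.6, np.float64(1.376)) [[ 228.  -188.5]]
(array([281., 190.]), array([538.5, 164.9]), 84.3, 11.7, np.float64(-0.186)) [[  1.  -13.8]]
(array([365., 205.]), array([507.1,  77.7]), 62.7, 12.2, np.float64(-0.186)) [[-90.6   0.3]]
(array([548., 189.]), array([ 488.7, -113.4]), 24.0, 13.5, np.float64(-1.561)) [[-281.7  -18.2]]
(array([520., 194.]), array([488.4, -84.5]), 26.0, 13.0, np.float64(-1.561)) [[-253.4  -12.4]]
(array([490., 198.]), array([491.1, -54.3]), 26.3, 18.5, np.float64(1.557)) [[-223.3   -9.2]]
(array([278., 320.]), array([382.9, 196.1]), 67.7, 13.5, np.float64(-1.53)) [[  1.8 144.9]]
(array([179., 387.]), array([308.2, 342.6]), 49.4, 16.0, np.float64(-0.843)) [[131.2 246.3]]
```

Call:
step_hand([
  [[0.1467, 0.792, 0, -0.1003, 0.4], [0.1467, 0.792, 0, -0.1003, 0.4], [0.1467, 0.792, 0, -0.1003, 0.4], [0.1467, 0.792, 0, -0.1003, 0.4], [0.1467, 0.792, 0, -0.1003, 0.4], [0.1467, 0.792, 0, -0.1003, 0.4], [0.1467, 0.792, 0, -0.1003, 0.4], [0.1467, 0.792, 0, -0.1003, 0.4], [0.1467, 0.792, 0, -0.1003, 0.4], [0.1467, 0.792, 0, -0.1003, 0.4], [0.1467, 0.792, 0, -0.1003, 0.4], [0.1467, 0.792, 0, -0.1003, 0.4], [0.1467, 0.792, 0, -0.1003, 0.4], [0.1467, 0.792, 0.1733, -0.1003, 0.4], [0.1467, 0.792, 0.1733, -0.1003, 0.4], [0.1467, 0.792, 0.1733, -0.1003, 0.4], [0.1467, 0.792, 0.1733, -0.1003, 0.4], [0.1467, 0.792, 0.1733, -0.1003, 0.4]],
])

```text
t: 16.0
tcp_pos: [0.5299, -0.4386, 0.0891]
tool_rot: [0.995, 0.104, -0.001, -0.001]
force: [0.3, -0.7, 0.6]
finger_gap: 0.403
gripper_force: 0.0
```

In the tool's units: 0.06 m / 0.75 = 0.08, 0.001 m / 0.75 = 0.0013.

Call:
step_hand([
  [[0.0013, 0.0013, 0, 0, 0.4], [0.0013, 0.0013, 0.0533, 0, 0.4], [0.0013, 0.0013, 0.08, 0, 0.4], [0.0013, 0.0013, 0.08, 0, 0.4], [0.0013, 0.0013, 0.08, 0, 0.4]],
])

```text
t: 16.5
tcp_pos: [0.5325, -0.4412, 0.0324]
tool_rot: [0.995, 0.104, 0.001, 0.001]
force: [0.4, -0.0, 0.8]
finger_gap: 0.402
gripper_force: 0.0
```

```bash
python3 -c "
from chk import *
d=take('wrist','w10');h,s,v=cv2.split(hsv(d))
for b in blobs(d,(h>15)&(h<30)&(s>60)&(v>110),.01,400):
  if b[3]<30: print(b)"
```

```text
(array([ 89., 180.]), array([ 561.2, -350.2]), 89.6, 2.9, np.float64(-1.431))
(array([190., 282.]), array([ 517.5, -397.2]), 17.3, 14.5, np.float64(1.216))
(array([314., 335.]), array([ 497. , -468.3]), 33.3, 11.8, np.float64(0.564))
```

The rows are not in the units I measure in: shifts go in shares of 0.75 m and turns go in shares of 4 rad. I convert before sending: -0.18 m / 0.75 = -0.24, -0.14 m / 0.75 = -0.1867.

Call:
step_hand([
  [[-0.0013, 0, 0.0067, 0, 0.4], [-0.0013, 0, 0.0067, 0, 0.4], [-0.0013, 0, 0.0067, 0, 0], [-0.0013, 0, 0.0067, 0, 0], [-0.0013, 0, 0.0067, 0, 0], [-0.0013, 0, 0.0067, 0, 0], [-0.0013, 0, -0.0533, 0, 0], [-0.0013, 0, -0.12, 0, 0], [-0.0013, 0, -0.1867, 0, 0], [-0.0013, 0, -0.24, 0, 0], [-0.0013, 0, -0.24, 0, 0], [-0.0013, 0, -0.24, 0, 0]],
], force=40)

```text
t: 17.75
tcp_pos: [0.5305, -0.4406, 0.2112]
tool_rot: [0.995, 0.104, 0.0, 0.001]
force: [0.5, 0.3, -1.0]
finger_gap: 0.12
gripper_force: 40.6
```

In the tool's units: -0.669 m / 0.75 = -0.892, 0.177 m / 0.75 = 0.236, 0.401 rad / 4 = 0.1003.

Call:
step_hand([
  [[0.236, -0.892, 0, 0.1003, 0], [0.236, -0.892, 0, 0.1003, 0], [0.236, -0.892, 0, 0.1003, 0], [0.236, -0.892, 0, 0.1003, 0], [0.236, -0.892, 0, 0.1003, 0], [0.236, -0.892, 0, 0.1003, 0], [0.236, -0.892, 0, 0.1003, 0], [0.236, -0.892, 0, 0.1003, 0], [0.236, -0.892, 0, 0.1003, 0], [0.236, -0.892, 0, 0.1003, 0], [0.236, -0.892, 0, 0.1003, 0], [0.236, -0.892, 0, 0.1003, 0], [0.236, -0.892, 0, 0.1003, 0], [0.236, -0.892, 0, 0.1003, 0], [0.236, -0.892, 0.168, 0.1003, 0], [0.236, -0.892, 0.168, 0.1003, 0], [0.236, -0.892, 0.168, 0.1003, 0], [0.236, -0.892, 0.168, 0.1003, 0], [0.236, -0.892, 0.168, 0.1003, 0]],
])

```text
t: 19.65
tcp_pos: [0.5645, 0.2503, 0.0827]
tool_rot: [0.995, -0.096, -0.002, 0.001]
force: [0.6, -0.6, -0.2]
finger_gap: 0.123
gripper_force: 40.6
```

Run:
```python
from chk import *
s=sense(); print(s["tcp_pos"],J(s["tcp_pos"]))
d=take('wrist','w11'); far_end(d,s["tcp_pos"][2]-.0175,240,320,300)
```

```text
[0.56450499 0.25030503 0.08267522] [[ 89.8 -22.9]]
far row 163 area 3288
[[96.2, -77.2], [83.9, -77.2]]
[[95.9, -67.3], [84.2, -67.3]]
far [[ 90.  -78.5]]
```

In the tool's units: -0.14 m / 0.75 = -0.1867, 0.043 m / 0.75 = 0.0573.

Call:
step_hand([
  [[0, 0, 0.04, 0, 0], [0, 0, 0.0507, 0, 0], [0, 0, 0.0573, 0, 0], [0, 0, 0.0587, 0, 0], [0, 0, 0.0587, 0, 0], [0, 0, 0.0587, 0, 0], [0, 0, 0.0587, 0, 0.2], [0, 0, 0.0587, 0, 0.3], [0, 0, 0.0587, 0, 0.3], [0, 0, 0.0133, 0, 0.3], [0, 0, -0.0533, 0, 0.3], [0, 0, -0.12, 0, 0.3], [0, 0, -0.1867, 0, 0.3], [0, 0, -0.1867, 0, 0.3]],
])

```text
t: 21.1
tcp_pos: [0.5702, 0.2519, 0.2326]
tool_rot: [0.995, -0.096, 0.008, -0.003]
force: [0.3, 0.0, -0.2]
finger_gap: 0.3
gripper_force: 0.0
```

Run:
```python
from chk import *
d=take('wrist','w12');h,s,v=cv2.split(hsv(d));cv2.imwrite('pics/w12.png',bgr(d))
for b in blobs(d,(h>15)&(h<30)&(s>60)&(v>130),.022,200):
  if b[3]<20: print(b,J(b[1]/1000))
```

```text
(array([282., 174.]), array([585.8, 247.1]), 71.0, 11.0, np.float64(-0.191)) [[ 90.7 -44.4]]
(array([364., 202.]), array([538.1, 165.3]), 85.9, 11.9, np.float64(-0.191)) [[  1.3 -13.3]]
(array([446., 214.]), array([506.9,  78.3]), 62.4, 11.8, np.float64(-0.183)) [[-90.1   0.6]]
```

View pics/w12.png

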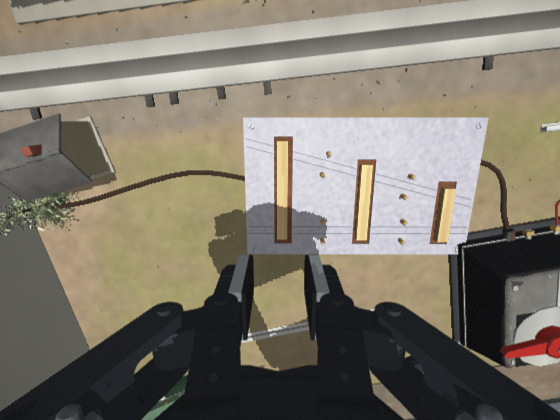

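All three timbers lie in their bays: long at (283,190), medium at (365,200), short at (445,212). Now the near rail.

In the tool's units: -0.184 m / 0.75 = -0.2453, 0.026 m / 0.75 = 0.0347, -1.8 rad / 4 = -0.45.

Call:
step_hand([
  [[-0.2453, 0.0347, 0.04, -0.45, 0.4], [-0.2453, 0.0347, 0.04, -0.45, 0.4], [-0.2453, 0.0347, 0.04, -0.45, 0.4], [-0.2453, 0.0347, 0.04, -0.45, 0.4], [-0.2453, 0.0347, 0.04, -0.45, 0.4], [-0.2453, 0.0347, 0.04, -0.45, 0.4], [-0.2453, 0.0347, 0.04, -0.45, 0.4], [-0.2453, 0.0347, 0.04, -0.45, 0.4], [-0.2453, 0.0347, 0.04, -0.45, 0.4], [-0.2453, 0.0347, 0.04, -0.45, 0.4], [-0.2453, 0.0347, 0.04, -0.45, 0.4], [-0.2453, 0.0347, 0.04, -0.45, 0.4], [-0.2453, 0.0347, 0.04, -0.45, 0.4], [-0.2453, 0.0347, 0.04, -0.45, 0.4], [-0.2453, 0.0347, 0.04, -0.45, 0.4], [-0.2453, 0.0347, 0.04, -0.45, 0.4], [-0.2453, 0.0347, 0.04, -0.45, 0.4]],
])

```text
t: 22.85
tcp_pos: [0.38, 0.2604, 0.1943]
tool_rot: [0.695, 0.719, -0.0, -0.0]
force: [0.5, 0.1, -0.9]
finger_gap: 0.403
gripper_force: 0.0
```

Run:
```python
from chk import *
print(sense()["q"].round(2))
d=take('wrist','w13');cv2.imwrite('pics/w13.png',bgr(d))
a=load('w2')
for y in (.36,.261,.16): print(proj(d,[[.384+(y-.2614)*-.037,y,.009]]))
```

```text
[0.36 0.4  1.9  0.   0.84 0.32]
[[282.38121347  86.22874021]]
[[282.19499656 192.457786  ]]
[[282.03799008 282.0234892 ]]
```

View pics/w13.png

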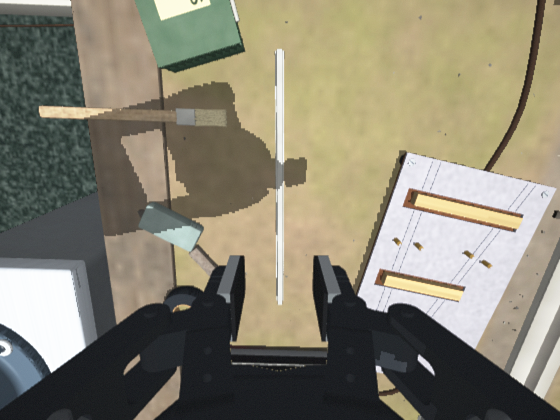

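The rail runs (280,50)-(280,303), straight along the tool. Measuring its ends.

Run:
```python
from chk import *
d=load('w13');h,s,v=cv2.split(hsv(d))
m=(s<45)&(v>110);m[:,:265]=0;m[:,295:]=0;m[:45]=0;m[310:]=0
r=np.array([(np.nonzero(m[i])[0].mean(),i,m[i].sum()) for i in range(45,310) if 2<m[i].sum()<14])
print(r[[0,-1]], np.polyfit(r[:,1],r[:,0],1), r[:,2].mean())
P=ray(d,r[[0,len(r)//2,-1],:2],.009); print(P,P[[0,2]].mean(0),np.linalg.norm(P[0]-P[2])); D=P[0]-P[2]; print(np.arctan2(D[1],D[0]))
q=Ro.from_quat(sense()["tool_rot"]).as_matrix(); print("yaw",np.arctan2(q[1,0],q[0,0])); c=P[[0,2]].mean(0); print("tool delta",tool(np.r_[c[:2],.026]-sense()["tcp_pos"]))
```

```text
[[279.   49.    5. ]
 [279.5 304.    4. ]] [2.87670313e-03 2.78764614e+02] 8.37890625
[[0.37620416 0.39031764 0.009     ]
 [0.38075383 0.27657224 0.009     ]
 [0.38597558 0.13208337 0.009     ]] [0.38108987 0.2612005  0.009     ] 0.2584190803071263
1.60861763665625
yaw 1.6062076048813885
tool delta [0.00074339 0.00113317 0.16829759]
```

In the tool's units: 0.163 m / 0.75 = 0.2173, 0.145 m / 0.75 = 0.1933.

Call:
step_hand([
  [[0.0013, 0.0013, 0.0667, 0, 0.4], [0.0013, 0.0013, 0.1333, 0, 0.4], [0.0013, 0.0013, 0.1933, 0, 0.4], [0.0013, 0.0013, 0.2173, 0, 0.4], [0.0013, 0.0013, 0.2173, 0, 0.4], [0.0013, 0.0013, 0.2173, 0, 0.4]],
])

```text
t: 23.5
tcp_pos: [0.3812, 0.2615, 0.0314]
tool_rot: [0.694, 0.72, -0.0, -0.0]
force: [-0.4, 0.1, -0.6]
finger_gap: 0.397
gripper_force: 0.0
```

In the tool's units: -0.09 m / 0.75 = -0.12, -0.05 m / 0.75 = -0.0667.

Call:
step_hand([
  [[0, 0, 0.0087, 0, 0.4], [0, 0, 0.0087, 0, 0.4], [0, 0, 0.0087, 0, 0.1], [0, 0, 0.0087, 0, 0], [0, 0, 0.0087, 0, 0], [0, 0, 0.0087, 0, 0], [0, 0, 0.0087, 0, 0], [0, 0, -0.0133, 0, 0], [0, 0, -0.0667, 0, 0], [0, 0, -0.12, 0, 0], [0, 0, -0.12, 0, 0], [0, 0, -0.12, 0, 0]],
], force=60)

```text
t: 24.7
tcp_pos: [0.3814, 0.2617, 0.1224]
tool_rot: [0.694, 0.72, 0.001, 0.001]
force: [0.6, -0.7, -0.8]
finger_gap: 0.07
gripper_force: 58.9
```

Run:
```python
from chk import *
d=take('wrist','w14');h,s,v=cv2.split(hsv(d)); t=sense()["tcp_pos"]
m=(s<45)&(v>110);m[:,:255]=0;m[:,305:]=0
r=np.array([(np.nonzero(m[i])[0].mean(),i,m[i].sum()) for i in range(10,240) if 2<m[i].sum()<24])
print(r[:3],r[-1]); P=ray(d,r[[2,-1],:2],t[2]-.016); print(t,P); D=P[0]-P[1];print(np.arctan2(D[1],D[0]))
R=Ro.from_quat(sense()["tool_rot"]).as_matrix();print("yaw",np.arctan2(R[1,0],R[0,0]))
# targets
T=lambda jx,jy:(O+jx*X+jy*Y)/1000
print("main",T(15,20),"yaw 1.378; branch",T(15,-48),1.378-.261)
print("tool delta main",R.T@(np.r_[T(15,20),t[2]]-t),"branch",R.T@(np.r_[T(15,-48),t[2]]-t))
```

```text
[[278.  10.  21.]
 [278.  11.  21.]
 [278.  12.  21.]] [278.5 239.   16. ]
[0.3806382  0.26134904 0.12139335] [[0.37747464 0.37492101 0.10539335]
 [0.38103078 0.28160831 0.10539335]]
1.6088878566630436
yaw 1.6068026075231874
main [0.50804462 0.18515417] yaw 1.378; branch [0.57478473 0.17212508] 1.117
tool delta main [-8.07319293e-02  1.24580933e-01  1.42588060e-05] branch [-9.61551112e-02  1.90808763e-01  2.29070496e-05]
```

Swapping assignments: the 260 mm rail on the straight line would end right at the controller's corner. So the longer rail goes on the slanting line and the shorter on the straight line.

In the tool's units: 0.191 m / 0.75 = 0.2547, -0.04 m / 0.75 = -0.0533, 0.49 rad / 4 = 0.1225.

Call:
step_hand([
  [[-0.128, 0.2547, -0.0533, 0.1225, 0], [-0.128, 0.2547, -0.0533, 0.1225, 0], [-0.128, 0.2547, -0.0533, 0.1225, 0], [-0.128, 0.2547, -0.0533, 0.1225, 0], [-0.128, 0.2547, -0.0533, 0.1225, 0], [-0.128, 0.2547, -0.0533, 0.1225, 0], [-0.128, 0.2547, -0.0533, 0.1225, 0], [-0.128, 0.2547, 0.04, 0.1225, 0], [-0.128, 0.2547, 0.04, 0.1225, 0], [-0.128, 0.2547, 0.0533, 0.1225, 0], [-0.128, 0.2547, 0.0533, 0.1225, 0], [-0.128, 0.2547, 0.0533, 0.1225, 0]],
])

```text
t: 25.95
tcp_pos: [0.575, 0.173, 0.0817]
tool_rot: [0.848, 0.53, 0.0, 0.0]
force: [0.2, -0.3, -0.4]
finger_gap: 0.07
gripper_force: 59.0
```

Create rchk.py:
```python
from chk import *
def go(f,jx,jy,yaw):
    s=sense();t=s["tcp_pos"]
    d=take('wrist',f);cv2.imwrite(f'pics/{f}.png',bgr(d));h,s_,v=cv2.split(hsv(d))
    R=Ro.from_quat(s["tool_rot"]).as_matrix(); y0=np.arctan2(R[1,0],R[0,0]); print("tcp",t,J(t),"yaw",y0,"turn",y0-yaw)
    g=(O+jx*X+jy*Y)/1000; print("tool delta",(R.T@(np.r_[g,t[2]]-t)).round(4))
    b=(h>8)&(h<28)&(s_>90)&(v>60)
    print("brass");[print(x,J(x[1]/1000)) for x in blobs(d,b,.028,15) if x[2]<20 and x[0][1]<330]
```

```bash
python3 -c "
from rchk import *
go('w15',15,-48,1.117)"
```

```text
tcp [0.57501224 0.1729881  0.08172659] [[ 15.9 -48.1]] yaw 1.117690705293643 turn 0.0006907052936429015
tool delta [-0.0009  0.0002 -0.    ]
brass
(array([298., 110.]), array([617.9, 239.8]), 17.7, 11.4, np.float64(1.351)) [[ 89.7 -77.3]]
(array([200., 129.]), array([567.4, 253. ]), 2.6, 2.1, np.float64(1.041)) [[ 93.  -25.3]]
(array([259., 194.]), array([579.1, 206.7]), 5.9, 4.4, np.float64(0.912)) [[ 49.8 -45.6]]
(array([297., 194.]), array([599. , 197.2]), 5.3, 4.0, np.float64(1.139)) [[ 44.3 -67. ]]
(array([177., 221.]), array([529. , 213.6]), 7.8, 4.1, np.float64(0.31)) [[46.9  4.9]]
(array([142., 230.]), array([507.4, 217.9]), 8.8, 4.2, np.float64(0.205)) [[47.  26.9]]
(array([296., 252.]), array([582. , 163.5]), 14.5, 8.2, np.float64(1.363)) [[  7.9 -56.7]]
```

View pics/w15.png

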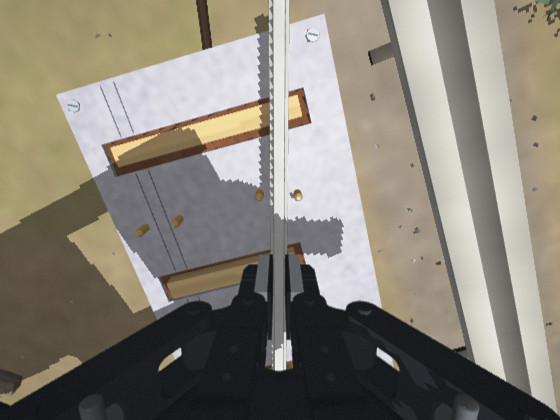

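The rail passes midway between the slanting line's pins, (259,194) and (297,194). I lower it.

In the tool's units: 0.032 m / 0.75 = 0.0427, 0.031 m / 0.75 = 0.0413.

Call:
step_hand([
  [[-0.0013, 0, 0.02, 0, 0], [-0.0013, 0, 0.0333, 0, 0], [-0.0013, 0, 0.0413, 0, 0], [-0.0013, 0, 0.0427, 0, 0], [-0.0013, 0, 0.0427, 0, 0], [-0.0013, 0, 0.0427, 0, 0]],
])

```text
t: 26.6
tcp_pos: [0.5751, 0.1715, 0.0494]
tool_rot: [0.848, 0.53, 0.0, 0.0]
force: [-0.0, -0.3, 0.5]
finger_gap: 0.068
gripper_force: 59.0
```

In the tool's units: 0.002 m / 0.75 = 0.0027, 0.001 m / 0.75 = 0.0013.

Call:
step_hand([
  [[0, 0, 0.0013, 0, 0], [0, 0, 0.0027, 0, 0], [0, 0, 0.0027, 0, 0], [0, 0, 0.0027, 0, 0]],
])

```text
t: 27.0
tcp_pos: [0.5752, 0.1715, 0.0478]
tool_rot: [0.848, 0.53, 0.0, 0.0]
force: [-1.4, 0.1, 2.6]
finger_gap: 0.067
gripper_force: 59.4
```

In the tool's units: -0.16 m / 0.75 = -0.2133, -0.13 m / 0.75 = -0.1733.

Call:
step_hand([
  [[0, 0, 0, 0, 0.12], [0, 0, 0, 0, 0.2], [0, 0, 0, 0, 0.25], [0, 0, 0, 0, 0.25], [0, 0, -0.04, 0, 0.25], [0, 0, -0.1067, 0, 0.25], [0, 0, -0.1733, 0, 0.25], [0, 0, -0.2133, 0, 0.25], [0, 0, -0.2133, 0, 0.25]],
])

```text
t: 27.9
tcp_pos: [0.578, 0.172, 0.2128]
tool_rot: [0.848, 0.53, 0.005, 0.002]
force: [1.6, 0.4, 0.1]
finger_gap: 0.251
gripper_force: 0.0
```

Run:
```python
from chk import *
d=take('wrist','w16');cv2.imwrite('pics/w16.png',bgr(d));h,s,v=cv2.split(hsv(d))
u=proj(d,np.c_[np.array([[.5748+k*.438,.1721+k*.899] for k in(-.13,0,.13)]),[.031]*3]);print(u)
```

```text
[[274.20901467 309.46236106]
 [273.62275853 196.26007251]
 [272.87344071  51.57162149]]
```

View pics/w16.png

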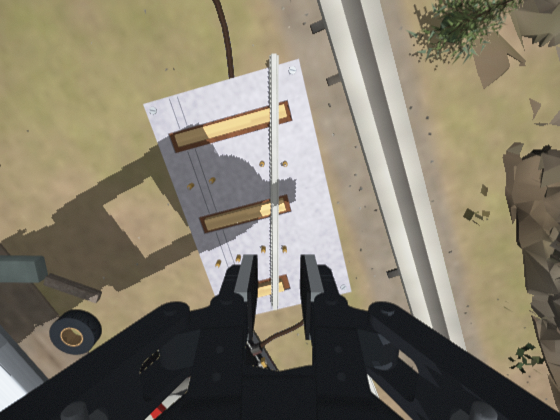

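The rail lies on the slanting line, (275,55)-(272,300), between its pins and across all three timbers. Now the second rail.

In the tool's units: -0.298 m / 0.75 = -0.3973, 0.138 m / 0.75 = 0.184, -0.381 rad / 4 = -0.0953.

Call:
step_hand([
  [[-0.3973, 0.184, 0, -0.0953, 0.4], [-0.3973, 0.184, 0, -0.0953, 0.4], [-0.3973, 0.184, 0, -0.0953, 0.4], [-0.3973, 0.184, 0, -0.0953, 0.4], [-0.3973, 0.184, 0, -0.0953, 0.4], [-0.3973, 0.184, 0, -0.0953, 0.4], [-0.3973, 0.184, 0, -0.0953, 0.4], [-0.3973, 0.184, 0, -0.0953, 0.4], [-0.3973, 0.184, 0, -0.0953, 0.4], [-0.3973, 0.184, 0, -0.0953, 0.4]],
])

```text
t: 28.95
tcp_pos: [0.5673, -0.1554, 0.2059]
tool_rot: [0.732, 0.681, -0.0, -0.002]
force: [-0.9, 0.7, 0.2]
finger_gap: 0.399
gripper_force: 0.0
```

Run:
```python
from chk import *
s_=sense();d=take('wrist','w17');cv2.imwrite('pics/w17.png',bgr(d));h,s,v=cv2.split(hsv(d))
for b in blobs(d,(s<45)&(v>150),.009,100):
    if 150<b[2]<300 and b[3]<40: print(b)
R=Ro.from_quat(s_["tool_rot"]).as_matrix();t=s_["tcp_pos"];print(t,"yaw",np.arctan2(R[1,0],R[0,0]),"delta",R.T@(np.array([.5715,-.1563,.025])-t))
```

```text
[ 0.56725022 -0.15538147  0.20593916] yaw 1.4984698453728607 delta [-0.00092056  0.00486905  0.18092355]
```

View pics/w17.png

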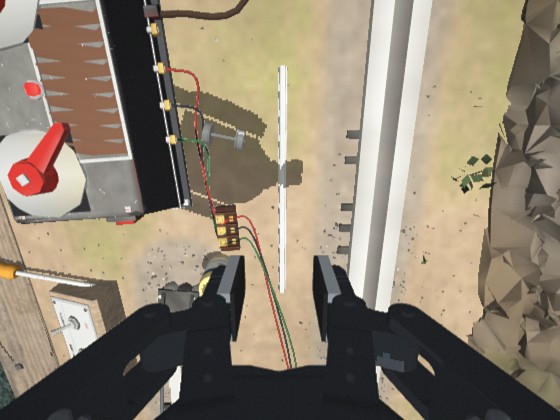

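The rail runs (283,66)-(282,292). The wheel set is at (222,137) and the bottle at (213,265), both clear of the descent.

Run:
```python
from chk import *
d=load('w17');P=ray(d,[(283,66),(282.3,292)],.009);D=P[0]-P[1];print(P,P.mean(0),np.linalg.norm(D),np.arctan2(D[1],D[0]))
```

```text
[[ 0.57968095 -0.03776273  0.009     ]
 [ 0.56267705 -0.2752172   0.009     ]] [ 0.571179   -0.15648996  0.009     ] 0.23806250246475688 1.499309252860062
```

Call:
step_hand([
  [[-0.0013, 0.004, 0, 0, 0.4], [-0.0013, 0.004, 0.0667, 0, 0.4], [-0.0013, 0.004, 0.1333, 0, 0.4], [-0.0013, 0.004, 0.1733, 0, 0.4], [-0.0013, 0.004, 0.1733, 0, 0.4], [-0.0013, 0.004, 0.1733, 0, 0.4]],
])

```text
t: 29.6
tcp_pos: [0.5716, -0.1574, 0.0775]
tool_rot: [0.732, 0.681, -0.0, -0.0]
force: [-0.1, -0.6, 0.1]
finger_gap: 0.397
gripper_force: 0.0
```

In the tool's units: 0.0525 m / 0.75 = 0.07, 0.05 m / 0.75 = 0.0667.

Call:
step_hand([
  [[0.0013, 0, 0.04, 0, 0.4], [0.0013, 0, 0.0667, 0, 0.4], [0.0013, 0, 0.07, 0, 0.4], [0.0013, 0, 0.07, 0, 0.4], [0.0013, 0, 0.07, 0, 0.1], [0.0013, 0, 0.07, 0, 0], [0.0013, 0, 0.07, 0, 0], [0.0013, 0, 0.07, 0, 0], [0.0013, 0, 0.07, 0, 0]],
], force=60)

```text
t: 30.5
tcp_pos: [0.5724, -0.1575, 0.0268]
tool_rot: [0.732, 0.681, 0.001, 0.002]
force: [-0.9, 0.1, 7.4]
finger_gap: 0.071
gripper_force: 58.9
```

In the tool's units: -0.17 m / 0.75 = -0.2267, -0.13 m / 0.75 = -0.1733.

Call:
step_hand([
  [[0, 0, -0.04, 0, 0], [0, 0, -0.1067, 0, 0], [0, 0, -0.1733, 0, 0], [0, 0, -0.2267, 0, 0], [0, 0, -0.2267, 0, 0], [0, 0, -0.2267, 0, 0]],
])

```text
t: 31.1
tcp_pos: [0.5715, -0.1572, 0.1965]
tool_rot: [0.732, 0.681, 0.001, 0.002]
force: [0.5, -0.7, -1.2]
finger_gap: 0.069
gripper_force: 59.0
```

Run:
```python
from chk import *
s=sense();t=s["tcp_pos"];d=take('wrist','w18');h,sa,v=cv2.split(hsv(d))
R=Ro.from_quat(s["tool_rot"]).as_matrix();y0=np.arctan2(R[1,0],R[0,0]);g=(O+18*X+20*Y)/1000
print(t,y0,"turn",y0-1.378,R.T@(np.r_[g,t[2]]-t))
m=(sa<45)&(v>110);m[:,:255]=0;m[:,305:]=0
r=np.array([(np.nonzero(m[i])[0].mean(),i,m[i].sum()) for i in range(5,240) if 2<m[i].sum()<24])
P=ray(d,r[[3,-3],:2],t[2]-.016);D=P[0]-P[1];print(r[[3,-3]],np.arctan2(D[1],D[0]))
```

```text
[ 0.57154456 -0.15720947  0.1964912 ] 1.4978175100924733 turn 0.11981751009247343 [ 0.33980055 -0.08793382 -0.00067468]
[[278.    8.   21. ]
 [278.5 237.   16. ]] 1.499804029187842
```

In the tool's units: 0.34 m / 0.75 = 0.4533, 0.115 m / 0.75 = 0.1533, 0.12 rad / 4 = 0.03.

Call:
step_hand([
  [[0.4533, -0.1173, 0, 0.03, 0], [0.4533, -0.1173, 0, 0.03, 0], [0.4533, -0.1173, 0, 0.03, 0], [0.4533, -0.1173, 0, 0.03, 0], [0.4533, -0.1173, 0, 0.03, 0], [0.4533, -0.1173, 0, 0.03, 0], [0.4533, -0.1173, 0, 0.03, 0], [0.4533, -0.1173, 0, 0.03, 0], [0.4533, -0.1173, 0, 0.03, 0], [0.4533, -0.1173, 0.1067, 0.03, 0], [0.4533, -0.1173, 0.1533, 0.03, 0], [0.4533, -0.1173, 0.1533, 0.03, 0], [0.4533, -0.1173, 0.1533, 0.03, 0], [0.4533, -0.1173, 0.1533, 0.03, 0]],
])

```text
t: 32.55
tcp_pos: [0.5087, 0.187, 0.0794]
tool_rot: [0.773, 0.635, -0.0, -0.0]
force: [-0.1, -0.4, -0.6]
finger_gap: 0.063
gripper_force: 59.0
```

```bash
python3 -c "
from rchk import *
go('w19',18,20,1.378)"
```

```text
tcp [0.50865893 0.18702971 0.07938204] [[17.  19.8]] yaw 1.3755862646762425 turn -0.0024137353237574377
tool delta [ 0.001  -0.0002 -0.    ]
brass
(array([386.,  17.]), array([582.9, 294.8]), 15.3, 3.5, np.float64(1.199)) [[137.  -32.5]]
(array([258., 119.]), array([512.5, 261.1]), 17.2, 10.5, np.float64(1.366)) [[90.4 30.2]]
(array([456., 124.]), array([615.5, 240. ]), 17.1, 4.3, np.float64(1.118)) [[ 89.4 -75. ]]
(array([387., 193.]), array([575.2, 207.8]), 7.3, 3.9, np.float64(-0.847)) [[ 50.1 -41.6]]
(array([258., 198.]), array([503.5, 219. ]), 5.8, 4.3, np.float64(1.043)) [[47.3 30.9]]
(array([297., 198.]), array([524.8, 214.7]), 5.9, 3.9, np.float64(-1.442)) [[47.2  9.2]]
(array([425., 204.]), array([595.7, 197.4]), 6.6, 3.8, np.float64(-0.696)) [[ 43.8 -63.7]]
(array([258., 255.]), array([497.4, 183.2]), 9.7, 7.9, np.float64(-0.195)) [[11.  30.1]]
(array([399., 262.]), array([578. , 163.9]), 16.0, 1.6, np.float64(1.378)) [[  7.5 -52.7]]
(array([363., 270.]), array([556. , 162.1]), 13.9, 4.7, np.float64(-0.129)) [[  1.6 -31.5]]
```

View pics/w19.png

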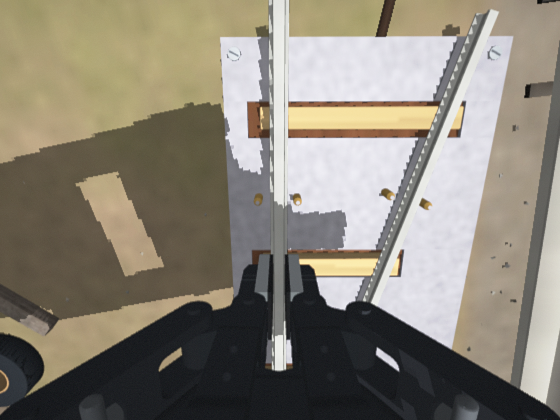

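The rail is centred between the straight line's pins, (258,198) and (297,198). I lower it.

In the tool's units: 0.029 m / 0.75 = 0.0387, 0.028 m / 0.75 = 0.0373.

Call:
step_hand([
  [[0, 0, 0.02, 0, 0], [0, 0, 0.0333, 0, 0], [0, 0, 0.0373, 0, 0], [0, 0, 0.0387, 0, 0], [0, 0, 0.0387, 0, 0], [0, 0, 0.0387, 0, 0]],
])

```text
t: 33.2
tcp_pos: [0.5085, 0.1886, 0.0513]
tool_rot: [0.772, 0.636, 0.0, 0.0]
force: [0.5, 0.2, -0.3]
finger_gap: 0.068
gripper_force: 59.0
```

In the tool's units: 0.0025 m / 0.75 = 0.0033, 0.002 m / 0.75 = 0.0027.

Call:
step_hand([
  [[0, 0, 0.0013, 0, 0], [0, 0, 0.0027, 0, 0], [0, 0, 0.0033, 0, 0], [0, 0, 0.0033, 0, 0], [0, 0, 0.0033, 0, 0]],
])

```text
t: 33.7
tcp_pos: [0.5084, 0.1885, 0.0488]
tool_rot: [0.772, 0.636, 0.0, 0.0]
force: [-1.5, 0.5, 6.5]
finger_gap: 0.069
gripper_force: 59.7
```

Contact at 6.5 N, as expected on seating. I release, lift away and check.

In the tool's units: -0.23 m / 0.75 = -0.3067, -0.18 m / 0.75 = -0.24.

Call:
step_hand([
  [[0, 0, -0.0007, 0, 0.12], [0, 0, -0.0007, 0, 0.2], [0, 0, -0.0007, 0, 0.25], [0, 0, -0.0007, 0, 0.25], [0, 0, -0.04, 0, 0.25], [0, 0, -0.1067, 0, 0.25], [0, 0, -0.1733, 0, 0.25], [-0.0533, 0, -0.24, 0, 0.25], [-0.1067, 0, -0.3067, 0, 0.25], [-0.1067, 0, -0.3067, 0, 0.25], [-0.1067, 0, -0.3067, 0, 0.25]],
])

```text
t: 34.8
tcp_pos: [0.4945, 0.1083, 0.2818]
tool_rot: [0.773, 0.635, 0.003, 0.003]
force: [0.0, 0.4, 0.3]
finger_gap: 0.255
gripper_force: 0.0
```

Run:
```python
from chk import *
d=take('wrist','w20');cv2.imwrite('pics/w20.png',bgr(d));h,s,v=cv2.split(hsv(d))
for n,jx,jy,yaw,L in(("main",18,20,1.378,.119),("branch",15,-48,1.117,.129)):
    g=(O+jx*X+jy*Y)/1000;k=np.array([-L,0,L]);print(n,proj(d,np.c_[g[0]+k*np.cos(yaw),g[1]+k*np.sin(yaw),[.031]*3]).round(0).tolist())
```

```text
main [[276.0, 210.0], [275.0, 109.0], [274.0, -15.0]]
branch [[304.0, 217.0], [335.0, 111.0], [375.0, -18.0]]
```

View pics/w20.png

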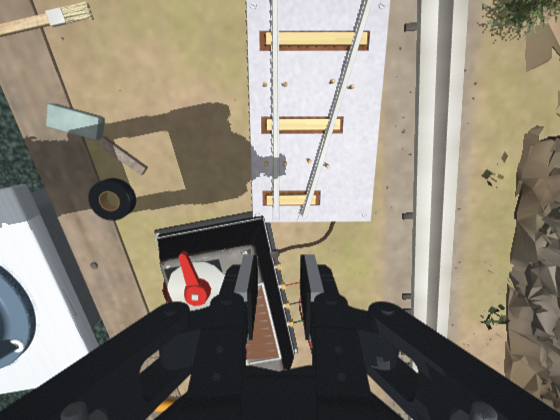

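Both rails lie across all three timbers between their pins: straight (275,0)-(275,218), slanting (370,0)-(302,214). I'll move to see both rails' full length and measure centres and heights.

In the tool's units: -0.08 m / 0.75 = -0.1067, 0.02 m / 0.75 = 0.0267.

Call:
step_hand([
  [[0.0267, 0, -0.1067, 0, 0.25], [0.0267, 0, -0.1067, 0, 0.25], [0.0267, 0, -0.1067, 0, 0.25], [0.0267, 0, -0.1067, 0, 0.25]],
])

```text
t: 35.25
tcp_pos: [0.4962, 0.1304, 0.357]
tool_rot: [0.772, 0.636, -0.001, -0.001]
force: [-0.3, -0.8, 0.2]
finger_gap: 0.247
gripper_force: 0.0
```

Run:
```python
from chk import *
d=take('wrist','w21');h,s,v=cv2.split(hsv(d));cv2.imwrite('pics/w21.png',bgr(d)); f=foc(d)
for n,jx,jy,yaw,L in(("main",18,20,1.378,.12),("branch",15,-48,1.117,.13)):
    g=(O+jx*X+jy*Y)/1000;print(n,proj(d,[[g[0]+k*np.cos(yaw),g[1]+k*np.sin(yaw),.031] for k in(-L,0,L)]).round(0).tolist())
c=bgr(d)[0:240,220:440];cv2.imwrite('pics/w21c.png',cv2.resize(c,None,fx=2.5,fy=2.5,interpolation=cv2.INTER_CUBIC))
# depth: points by height above jig top, in jig frame
z=d["range_z"];vv,uu=np.mgrid[0:420,0:560];P=np.dstack([(uu-d["cx"])/f*z,(vv-d["cy"])/f*z,z]).reshape(-1,3);P=(P-d["t"])@d["R"]
j=J(P);k=(z.ravel()>0)
jt=k&(abs(j[:,0]-60)<15)&(abs(j[:,1]+10)<8);z0=np.median(P[jt,2]);print("jig top",z0)
for n,jy,sl in(("main",20,0),("branch",-48,-.267)):
    e=j[:,1]-(jy+sl*(j[:,0]-15)); q=k&(abs(e)<7)&(P[:,2]-z0>.0115)&(P[:,2]<.06)&(abs(j[:,0])<170)
    a=j[q];print(n,"x range",np.percentile(a[:,0],[0,.5,99.5,100]),"height over table",(np.percentile(P[q,2],[50,90])-z0+.015).round(4),"e mean",e[q].mean(),"fit",np.polyfit(a[:,0],a[:,1],1))
    for x0 in(-80,-20,30,60,100,120):
        w=q&(abs(j[:,0]-x0)<8);print("  ",x0,w.sum(),(np.median(P[w,2])-z0+.015).round(4) if w.any() else None)
```

```text
main [[279.0, 210.0], [280.0, 126.0], [280.0, 27.0]]
branch [[302.0, 215.0], [329.0, 128.0], [361.0, 25.0]]
jig top 0.014208065353851744
main x range [-166.4   -164.776  138.256  139.   ] height over table [0.031  0.0321] e mean 0.17597315436241598 fit [3.03348677e-04 2.01694303e+01]
   -80 44 0.0308
   -20 44 0.0312
   30 52 0.0309
   60 48 0.0312
   100 55 0.0314
   120 56 0.0311
branch x range [-110.8   -108.9    138.811  140.   ] height over table [0.0312 0.0323] e mean -0.4092302613480053 fit [ -0.26690728 -44.40663221]
   -80 39 0.0308
   -20 40 0.0313
   30 50 0.0313
   60 48 0.0313
   100 56 0.0314
   120 58 0.0311
```

View pics/w21c.png

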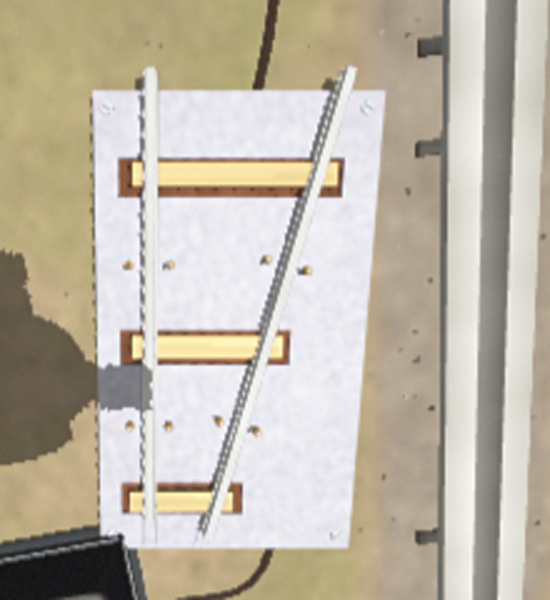

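The rail tops stand at 31 mm along their whole length. The straight rail is centred at jig (19, 20) and the slanting one at (15, -48) at the right slope, with all three timbers seated. Handing in.

```bash
python3 -c "
from station import job
print(job.sign_off())"
```

```text
the job is handed in; nothing more can be done
None
```

The job is handed in: the last pictures show all three timbers in their bays and a rail standing between the pins of each line, and I never moved against the oil bottle or wheel set; the sign-off gave no verdict.

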